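Put the balance check weights back in their cases

TASK

The balance has been checked: put the four knobbed steel check weights away, one after another, each upright on the felt in the well of its own wooden case, the largest weight in the largest case and so on down to the smallest. Set each weight down rather than dropping it, and leave the aluminium tin and the amber jar standing among them where they are.

Things in the scene. Friction and masses are not known exactly. Their poses are not given: they have to be found in the camera images.
- weight_500: the largest of four loose polished steel check weights, about 500 g, standing upright: a cylinder 46 mm in diameter and 34 mm high, on it a narrower neck 6 mm high and a round grip knob 22 mm in diameter and 12 mm high (top of the knob 52 mm above the underside). Origin: centre of its underside, z up
- weight_200: the second largest of four loose polished steel check weights, about 200 g, standing upright: a cylinder 36 mm in diameter and 24 mm high, on it a narrower neck 6 mm high and a round grip knob 18 mm in diameter and 12 mm high (top of the knob 42 mm above the underside). Origin: centre of its underside, z up
- weight_100: the third largest of four loose polished steel check weights, about 100 g, standing upright: a cylinder 28 mm in diameter and 20 mm high, on it a narrower neck 6 mm high and a round grip knob 16 mm in diameter and 12 mm high (top of the knob 38 mm above the underside). Origin: centre of its underside, z up
- weight_50: the smallest of four loose polished steel check weights, about 50 g, standing upright: a cylinder 20 mm in diameter and 13 mm high, on it a narrower neck 6 mm high and a round grip knob 14 mm in diameter and 12 mm high (top of the knob 31 mm above the underside). Origin: centre of its underside, z up
- case_500: the largest of four open wooden cases, fixed to the bench: a square block 92 x 92 mm, 18 mm high, with one round well in the middle of its top, 62 mm in diameter and 10 mm deep, floor lined with blue felt (well floor 8 mm above the bench). It belongs to the largest weight. Origin: centre of its underside, z up, x and y along its sides
- case_200: the second largest of four open wooden cases, fixed to the bench: a square block 78 x 78 mm, 18 mm high, with one round well in the middle of its top, 52 mm in diameter and 10 mm deep, floor lined with blue felt (well floor 8 mm above the bench). It belongs to the second largest weight. Origin: centre of its underside, z up, x and y along its sides
- case_100: the third largest of four open wooden cases, fixed to the bench: a square block 66 x 66 mm, 18 mm high, with one round well in the middle of its top, 44 mm in diameter and 10 mm deep, floor lined with blue felt (well floor 8 mm above the bench). It belongs to the third largest weight. Origin: centre of its underside, z up, x and y along its sides
- case_50: the smallest of four open wooden cases, fixed to the bench: a square block 54 x 54 mm, 18 mm high, with one round well in the middle of its top, 36 mm in diameter and 10 mm deep, floor lined with blue felt (well floor 8 mm above the bench). It belongs to the smallest weight. Origin: centre of its underside, z up, x and y along its sides
- tin: bystander: closed aluminium moisture tin with a flat lid and no knob, 51 mm in diameter, 30 mm high, loose. Origin: centre of its underside. To be left alone
- jar: bystander: closed amber sample jar, 42 mm in diameter, 68 mm high, loose. Origin: centre of its underside. To be left alone. (Nothing else stands among the weights and cases; other things stand around them, none within 0.2 m of them taller than 125 mm)
Mind the look-alikes: they are no part of the job. Leave any pink or yellow look-alike of the weight_100 alone.

How it is judged:
By the outcome, as a careful person would: the job done as asked, in the order asked, and still so for the second after the job is handed in, with the robot touching nothing.
It also fails if it takes over 109 s, if anything falls off the work surface, if the arm or the gripper's body presses on something with over 40 N, if the wrist force passes 120 N, or if a joint passes its speed limit or range.

ROBOT

A 6-joint arm with a two-finger parallel gripper is mounted at the origin on the work surface. World frame = base frame: x ahead of the robot, y to its left, z up, the work surface at z = 0. Lengths are in m, angles in rad, forces in N, time in s.
With the tool pointing down it reaches from about 0.375 to 0.925 m from the base axis. Payload 5.7 kg.
Tool frame: the origin (TCP) lies on the front face of the gripper's body, between the roots of the fingers; the fingertips stand 73 mm ahead of it and the grasp point (between the pads) lies 54 mm ahead of it; z points along the fingers, y is the line along which they close (so a half turn about z gives the same grasp; the last joint's range is limited). The gripper opens to 85 mm and grips with 20 to 120 N. Pads are 22 mm wide; open, the fingers measure 114 mm over their backs; the gripper's body (76 mm by 85 mm) begins 54 mm behind the grasp point. The pads swing forward as they close: fully open they stand 13 mm farther back than shut.
Start: joints at [-0.115, 0.359, 1.51, -0, 1.272, -0.115], TCP at [0.6, -0, 0.304] pointing down, gripper open.
Joint ranges: [-2.97, 2.97], [-1.01, 2.36], [0.21, 2.38], [-0.96, 4.11], [0.2, 2.71], [-2.98, 2.98]. Speed limits (rad/s): [2.39, 2.39, 3.14, 3.14, 3.14, 3.14].

INTERFACE

Orientations are given as [roll, pitch, yaw] about the fixed x, y, z axes, in that order (R = Rz(yaw) Ry(pitch) Rx(roll)).
In Python, from workcell import robot gives the robot as it stands. The module is installed in compiled form; this text tells all that it offers.
- The arm moves only by the shell command python3 -m pendant 'ROWS' [FORCE]. ROWS is JSON, a list of rows, each a list of 3 entries, a list of its own where there are three numbers: the shift along the tool's x, y, z in m, then the turn, a rotation vector about the tool's x, y, z in rad, then the opening, from -1 (shut) to 1 (fully open). In form: [[[tx, ty, tz], [ax, ay, az], grip], ...]. A call has 1 to 5 rows; each row shifts and turns the commanded pose from where the row before left it, along the tool's axes as they then stand; what a row does not reach is not made up. A row lasts 1/12 s, in which the tool goes at most 41.7 mm and 7.16 degrees, less where a joint would pass 70% of its speed; a pose out of reach is approached as far as the arm can. A call is refused whole if a number of a shift passes 0.0417 or a number of a turn 0.125, either way. A call with a gripper value outside its range is refused whole. The fingers move at their own pace and stop on an object; FORCE is the grip in N (left out, the last holds). Time passes only in rows, so rows that do not move let the fingers close. It gives the time, the measured TCP pose, the force, the opening and the grip force at its end, in the units of the state.
- robot.read_state(): the state, without advancing time (a new reading comes with each control period).
- robot.capture(name): name is "scene" or "side" or "wrist"; returns a dict with "image" (480x640x3 uint8, red, green, blue), "z_map" (480x640 float32, m along the optical axis (not along the pixel's ray), 0 where there is no reading), "vfov" (degrees; the focal length in pixels is half the picture's height over the tangent of half this angle, whatever the lens; pixels are square), "cx", "cy" (the principal point, pixels), "R" (3x3) and "t" (3): a world point X has camera coordinates R X + t; the wrist camera has in their place "mount" (4x4, takes a point from camera to tool coordinates, whose origin is the TCP and whose axes are the flange's). Camera axes: x right, y down, z forward; pixel columns grow to the right and rows downward; lengths in m; the calibration is good to about 2 mm. A picture is of the moment at which its call begins: read the wrist's pose just before it.
- robot.finish_job(): hands the job in; it is judged then, once.
The state is a dict: "time": time; "qpos": joint angles; "joint_velocities": joint speeds; "joint_efforts": joint torques, N m; "position": TCP position; "eef_rot": TCP orientation; "contact_force": force on the tool from outside, world axes, zero at the start; "torque": the same for the moment, N m; "width": finger opening in m; "finger_force": force on a finger pad.
Only numpy, scipy, OpenCV 4.12 (cv2) and the standard library are available. Lean on these libraries where they do the work, as an engineer would, in place of code of your own. Each camera call takes 0.05 s, during which the arm holds its last target. There are 200 camera calls.

## Working session

There is one attempt and no reset: what is moved stays moved. The work goes in short steps, Python scripts to look and compute and a shell command to move; the robot and the scene stay as the last step left them, time stands still between calls to the robot, and variables do not carry over. Pictures are saved under pics/ and viewed, at most 14 in all, crops included, and the job is handed in when it is done.

```bash
mkdir -p pics; cat > h.py <<'E'
import numpy as np,cv2
from workcell import robot
from scipy.spatial.transform import Rotation as Ro
def cap(name):
    s=robot.read_state(); c=robot.capture(name)
    f=240/np.tan(np.radians(c['vfov'])/2); c['f']=f
    if name=='wrist':
        T=np.eye(4);T[:3,:3]=Ro.from_euler('xyz',s['eef_rot']).as_matrix();T[:3,3]=s['position']
        M=T@np.array(c['mount']); c['Rw']=M[:3,:3]; c['o']=M[:3,3]
    else:
        R=np.array(c['R']);c['Rw']=R.T;c['o']=-R.T@np.array(c['t'])
    return c
def ray(c,u,v,z):
    d=c['Rw']@np.array([(u-c['cx'])/c['f'],(v-c['cy'])/c['f'],1]); return c['o']+d*(z-c['o'][2])/d[2]
def cloud(c):
    v,u=np.mgrid[:480,:640];z=c['z_map']
    P=np.stack([(u-c['cx'])/c['f']*z,(v-c['cy'])/c['f']*z,z],-1)
    W=P@c['Rw'].T+c['o']; W[z==0]=np.nan; return W
E
python3 - <<'E'
from h import *
for n in ['scene','side','wrist']:
    c=cap(n); cv2.imwrite(f'pics/{n}0.png',c['image'][:,:,::-1]); np.savez(f'{n}0.npz',**c); print(n,c['o'],c['Rw'][:,2],c['f'])
print(robot.read_state())
E
```

```text
scene [ 0.80773263 -0.54927634  0.45565121] [-0.42622531  0.71277875 -0.55702642] 436.8941356393479
side [ 0.12141758 -0.64659315  0.47305399] [ 0.45046607  0.72590465 -0.51975259] 454.1708342332686
wrist [0.59899718 0.06669445 0.37319523] [-0.00146786 -0.26056319 -0.96545568] 358.81108536815054
{'time': 0.15, 'qpos': array([-1.15128485e-01,  3.59358694e-01,  1.51117106e+00, -2.15329378e-05,
        1.27252352e+00, -1.15099838e-01]), 'joint_velocities': array([ 5.60020664e-05, -1.83947581e-03, -1.53425881e-03, -5.21576466e-04,
        2.10011236e-03, -3.00844557e-04]), 'joint_efforts': array([ 1.72794025e-04, -5.28028965e+01, -2.78930157e+01, -4.07995576e-04,
        8.21093854e-03, -1.54210170e-05]), 'position': array([5.99580099e-01, 1.75815190e-05, 3.03240086e-01]), 'eef_rot': array([-3.14013933e+00, -1.47309975e-04,  1.57077392e+00]), 'contact_force': array([ 0.24454196, -0.16350213, -0.94389852]), 'torque': array([0.03008235, 0.03381016, 0.00506993]), 'finger_force': 0.0, 'width': 0.08540643045936724}
```

View pics/scene0.png

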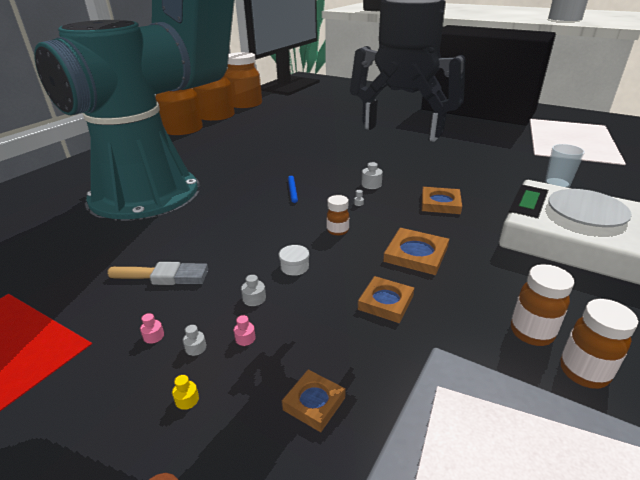

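View pics/wrist0.png

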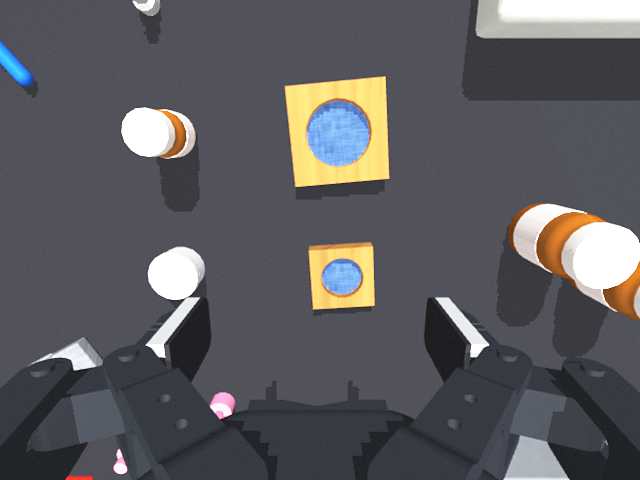

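View pics/side0.png

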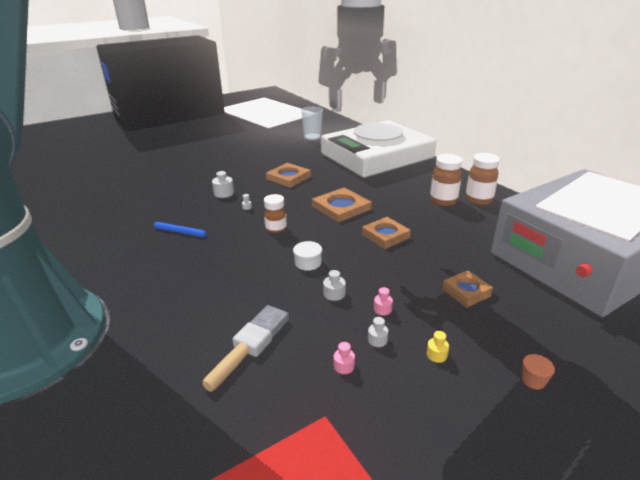

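The scene view shows:
- **Weights:** steel at (372,177), (359,198), (253,291) and (194,340).
- **Look-alikes:** pink and yellow ones near the 100 g weight.
- **Cases:** (417,250), (442,200), (386,298) and (314,400).
- **Bystanders:** tin at (294,260), jar at (338,215).

The side view agrees. The wrist view shows two cases, the tin and the jar.

```bash
python3 - <<'E'
from h import *
S={'scene':dict(w500=(372,177),w50=(359,198),w200=(253,291),w100=(194,340),jar=(338,215),tin=(294,260),pinkA=(244,330),pinkB=(151,327),yel=(185,392)),
'side':dict(w500=(222,186),w50=(246,203),w200=(334,287),w100=(378,333),jar=(275,214),tin=(308,256),pinkA=(383,302),pinkB=(344,358),yel=(438,347))}
for n in S:
    c=dict(np.load(f'{n}0.npz')); W=cloud(c); print(n,'table',np.nanmedian(W[300:330,200:330,2]))
    for k,(u,v) in S[n].items():
        r=38 if k=='jar' else 24
        b=(W[...,2]>0.004).astype(np.uint8); nl,l=cv2.connectedComponents(b)
        m=(l==l[v,u]); P=W[m]
        zt=np.percentile(P[:,2],99); T=P[P[:,2]>zt-.004]
        print(k,m.sum(),'ztop',zt.round(4),'top ctr',((T.min(0)+T.max(0))/2)[:2].round(4),'ext',np.ptp(T,0)[:2].round(3),'all',P.min(0).round(3)[:2],P.max(0).round(3)[:2])
    hsv=cv2.cvtColor(c['image'],cv2.COLOR_RGB2HSV)
    # case tops: brown, z ~.018
    m=(abs(W[...,2]-.018)<.004)&(hsv[...,0]<25)&(hsv[...,1]>90)
    m=cv2.morphologyEx(m.astype(np.uint8),cv2.MORPH_CLOSE,np.ones((3,3)))
    nl,l,st,ce=cv2.connectedComponentsWithStats(m)
    for i in range(1,nl):
        if st[i,4]>250:
            pts=np.argwhere(l==i)[:,::-1]
            Q=np.array([ray(c,u,v,.018)[:2] for u,v in pts])
            print('case',ce[i].round(),st[i,4],[np.round(a,4) for a in cv2.minAreaRect((Q*1000).astype(np.float32))])
E
```

```text
scene table 0.0007599970979063064
w500 427 ztop 0.0539 top ctr [0.431  0.2877] ext [0.022 0.024] all [0.409 0.262] [0.454 0.309]
w50 109 ztop 0.0332 top ctr [0.447  0.1903] ext [0.012 0.01 ] all [0.437 0.18 ] [0.456 0.201]
w200 560 ztop 0.0436 top ctr [ 0.4431 -0.1623] ext [0.018 0.017] all [ 0.426 -0.181] [ 0.462 -0.144]
w100 498 ztop 0.0396 top ctr [ 0.4372 -0.2831] ext [0.016 0.016] all [ 0.424 -0.297] [ 0.452 -0.269]
jar 782 ztop 0.07 top ctr [0.4599 0.0764] ext [0.036 0.038] all [0.441 0.055] [0.481 0.095]
tin 731 ztop 0.032 top ctr [ 0.4528 -0.062 ] ext [0.05  0.052] all [ 0.428 -0.088] [ 0.478 -0.036]
pinkA 464 ztop 0.0396 top ctr [ 0.4851 -0.2354] ext [0.016 0.015] all [ 0.471 -0.249] [ 0.499 -0.222]
pinkB 482 ztop 0.0396 top ctr [ 0.3698 -0.2971] ext [0.016 0.015] all [ 0.357 -0.311] [ 0.384 -0.283]
yel 645 ztop 0.0395 top ctr [ 0.4885 -0.3499] ext [0.016 0.014] all [ 0.474 -0.363] [ 0.503 -0.336]
case [442. 197.] 567 [array([598.6524, 277.0334]), array([77.9136, 89.1081]), np.float64(19.9149)]
case [417. 248.] 1220 [array([619.483,  75.561]), array([ 92.8154, 101.105 ]), np
[... 1038 characters left out ...]
pinkB 506 ztop 0.0401 top ctr [ 0.3675 -0.2963] ext [0.014 0.015] all [ 0.354 -0.311] [ 0.381 -0.284]
yel 500 ztop 0.0405 top ctr [ 0.4859 -0.3489] ext [0.017 0.016] all [ 0.472 -0.363] [ 0.5   -0.335]
case [287. 172.] 372 [array([594.6927, 277.6295]), array([87.6867, 85.5882]), np.float64(19.6986)]
case [341. 201.] 702 [array([616.7485,  76.8025]), array([ 98.5168, 101.0714]), np.float64(5.4805)]
case [385. 229.] 531 [array([622.1426, -68.5798]), array([73.7307, 72.7965]), np.float64(3.7407)]
case [467. 285.] 615 [array([ 622.2679, -276.7962]), array([58.3729, 59.8095]), np.float64(87.8877)]
case [223. 370.] 324 [array([ 231.8377, -224.0124]), array([74.2919, 17.5197]), np.float64(27.7346)]
```

```bash
python3 -m pendant '[[[0.032,-0.019,0.01],[0,0,0],0.1],[[0.032,-0.019,0.01],[0,0,0],0.1],[[0.032,-0.019,0.01],[0,0,0],0.1],[[0.032,-0.019,0.01],[0,0,0],0.1],[[0.032,-0.019,0.01],[0,0,0],0.1]]' 60
python3 -m pendant '[[[0.032,-0.019,0.01],[0,0,0],0.1],[[0.032,-0.019,0.01],[0,0,0],0.1],[[0.032,-0.019,0.01],[0,0,0],0.1],[[0.032,-0.019,0.01],[0,0,0],0.1],[[0,0,0],[0,0,0],0.1]]'
python3 - <<'E'
from h import *
c=cap('wrist'); np.savez('wrist1.npz',**c); cv2.imwrite('pics/wrist1.png',c['image'][:,:,::-1])
s=robot.read_state(); print(s['time'],s['position'],s['eef_rot'],s['width'],s['joint_velocities'].round(3),s['contact_force'])
E
```

```text
time: 0.57
position: [0.5037, 0.1611, 0.2533]
eef_rot: [-3.141, -0.0, 1.57]
contact_force: [1.3, 0.4, 0.4]
width: 0.047
finger_force: 0.0
time: 0.98
position: [0.4242, 0.2917, 0.212]
eef_rot: [-3.136, -0.0, 1.575]
contact_force: [0.1, -1.6, 0.3]
width: 0.0471
finger_force: 0.0
1.0333 [0.426155   0.28994976 0.2126911 ] [-3.13837856e+00  8.35430250e-04  1.57559101e+00] 0.04697963695339934 [-0.062 -0.011 -0.027 -0.032  0.005 -0.033] [ 0.56584803  0.40659142 -0.08367006]
```

View pics/wrist1.png

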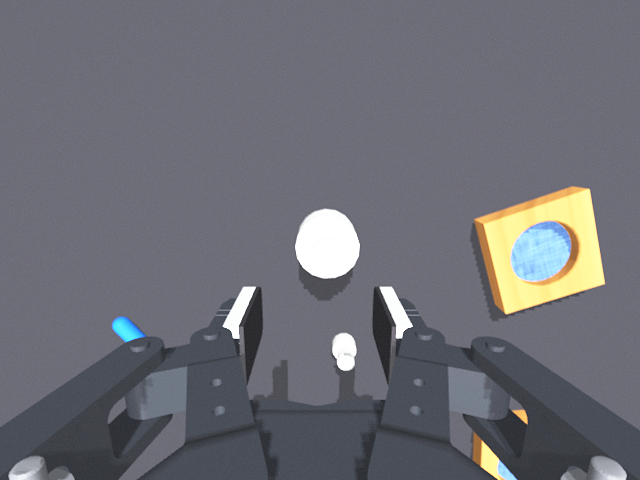

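The wrist view shows weight_500 at (327,244), weight_50 at (345,358) and case_200 with its well at (541,250).

```bash
cat >> h.py <<'E'
def blobs(c,zmin=.006):
    W=cloud(c); b=((W[...,2]>zmin)&(W[...,2]<.09)).astype(np.uint8)
    nl,l,st,ce=cv2.connectedComponentsWithStats(b)
    for i in range(1,nl):
        if st[i,4]<150: continue
        P=W[l==i]; zt=np.percentile(P[:,2],98); T=P[P[:,2]>zt-.004]
        print('blob',ce[i].round(),st[i,4],'ztop',zt.round(4),'topctr',((T.min(0)+T.max(0))/2)[:2].round(4),'ext',np.ptp(T,0)[:2].round(3))
def wells(c,amin=600):
    hsv=cv2.cvtColor(c['image'],cv2.COLOR_RGB2HSV)
    m=((hsv[...,0]>100)&(hsv[...,0]<125)&(hsv[...,1]>90)).astype(np.uint8)
    for k in cv2.findContours(m,cv2.RETR_EXTERNAL,cv2.CHAIN_APPROX_NONE)[0]:
        if cv2.contourArea(k)<amin: continue
        q=np.array([ray(c,u,v,.010)[:2] for u,v in k[:,0]]); print('blue',k[:,0].mean(0).round(),'bbox ctr',((q.min(0)+q.max(0))/2).round(4),'ext',np.ptp(q,0).round(4))
E
python3 - <<'E'
from h import *
for n in ['wrist0','wrist1']:
    c=dict(np.load(n+'.npz')); print(n); blobs(c); wells(c)
    W=cloud(c); print('table',np.nanmedian(W[60:100,200:280,2]))
for n in ['scene0','side0']:
    c=dict(np.load(n+'.npz')); print(n); wells(c,100)
E
```

```text
wrist0
blob [146.   6.] 274 ztop 0.0273 topctr [0.4464 0.1862] ext [0.008 0.002]
blob [558.  19.] 6208 ztop 0.0623 topctr [0.7946 0.168 ] ext [0.107 0.014]
blob [14. 67.] 645 ztop 0.0149 topctr [0.3188 0.1391] ext [0.022 0.032]
blob [339. 131.] 9847 ztop 0.0196 topctr [0.6186 0.0784] ext [0.099 0.099]
blob [158. 133.] 2989 ztop 0.0694 topctr [0.4587 0.0779] ext [0.038 0.038]
blob [568. 251.] 5420 ztop 0.0885 topctr [ 0.8414 -0.0357] ext [0.078 0.085]
blob [342. 276.] 3882 ztop 0.0195 topctr [ 0.6248 -0.0677] ext [0.069 0.07 ]
blob [176. 274.] 2142 ztop 0.0314 topctr [ 0.4518 -0.0612] ext [0.05 0.05]
blob [ 78. 355.] 872 ztop 0.0188 topctr [ 0.316  -0.1615] ext [0.065 0.034]
blob [222. 406.] 398 ztop 0.0326 topctr [ 0.4878 -0.2285] ext [0.006 0.006]
blob [533. 448.] 609 ztop 0.0897 topctr [ 0.8097 -0.2252] ext [0.04  0.005]
blob [120. 464.] 182 ztop 0.0393 topctr [ 0.3687 -0.2954] ext [0.014 0.015]
blue [341. 276.] bbox ctr [ 0.6241 -0.0682] ext [0.041  0.0388]
blue [338. 133.] bbox ctr [0.6183 0.0785] ext [0.0592 0.0593]
table 0.00010877440356327206
wrist1
blob [542. 250.] 11068 ztop 0.0194 topctr [0.5971 0.2792] ext [0.1   0.099]
blob [327. 244.] 3322 ztop 0.053 topctr [0.4298 0.2883] ext [0.021 0.021]
blob [126. 329.] 469 ztop 0.0147 topctr [0.2615 0.2086] ext [0.02 0.02]
blob [344. 352.] 609 ztop 0.0321 topctr [0.4453 0.1927] ext [0.013 0.014]
blob [491. 461.] 764 ztop 0.0192 topctr [0.5819 0.0822] ext [0.024 0.046]
table 0.00013916933265667453
scene0
blue [314. 398.] bbox ctr [ 0.6238 -0.2744] ext [0.0303 0.0287]
blue [386. 297.] bbox ctr [ 0.6236 -0.0641] ext [0.0375 0.0315]
blue [417. 248.] bbox ctr [0.6174 0.0834] ext [0.0557 0.0453]
blue [292. 189.] bbox ctr [0.2904 0.1695] ext [0.0887 0.1102]
side0
blue [180. 229.] bbox ctr [0.2887 0.1681] ext [0.0809 0.1137]
blue [341. 202.] bbox ctr [0.622  0.0842] ext [0.0438 0.0365]
```

```bash
python3 -m pendant '[[[0,0.001,0.035],[0,0,0],0.1],[[0,0,0.035],[0,0,0],0.1],[[0,0,0.02],[0,0,0],0.1],[[0,0,0.005],[0,0,0],0.1],[[0,0,0],[0,0,0],0.1]]'
python3 -m pendant '[[[0,0,0],[0,0,0],0.1]]'
```

```text
time: 1.45
position: [0.4297, 0.2869, 0.1177]
eef_rot: [-3.139, 0.002, 1.57]
contact_force: [-0.7, -0.2, 0.8]
width: 0.0471
finger_force: 0.0
time: 1.53
position: [0.4309, 0.2877, 0.1196]
eef_rot: [3.141, -0.0, 1.57]
contact_force: [0.9, 0.5, 0.3]
width: 0.0465
finger_force: 0.0
```

```bash
python3 -m pendant '[[[0,0,0.008],[0,0,0],0.1],[[0,0,0],[0,0,0],0.1],[[0,0,0],[0,0,0],-1],[[0,0,0],[0,0,0],-1],[[0,0,0],[0,0,0],-1]]' 60
python3 -m pendant '[[[0,0,0],[0,0,0],-1],[[0,0,0],[0,0,0],-1]]'
python3 - <<'E'
from h import *
c=cap('side'); cv2.imwrite('pics/side2.png',cv2.resize(c['image'][120:280,140:340,::-1],None,fx=4,fy=3.75))
E
```

```text
time: 1.95
position: [0.4301, 0.2881, 0.1117]
eef_rot: [3.141, -0.0, 1.571]
contact_force: [-1.9, -0.2, 5.6]
width: 0.0185
finger_force: 58.4
time: 2.12
position: [0.4301, 0.2881, 0.1118]
eef_rot: [3.141, -0.0, 1.571]
contact_force: [-2.5, 0.1, 5.4]
width: 0.0191
finger_force: 58.4
```

View pics/side2.png

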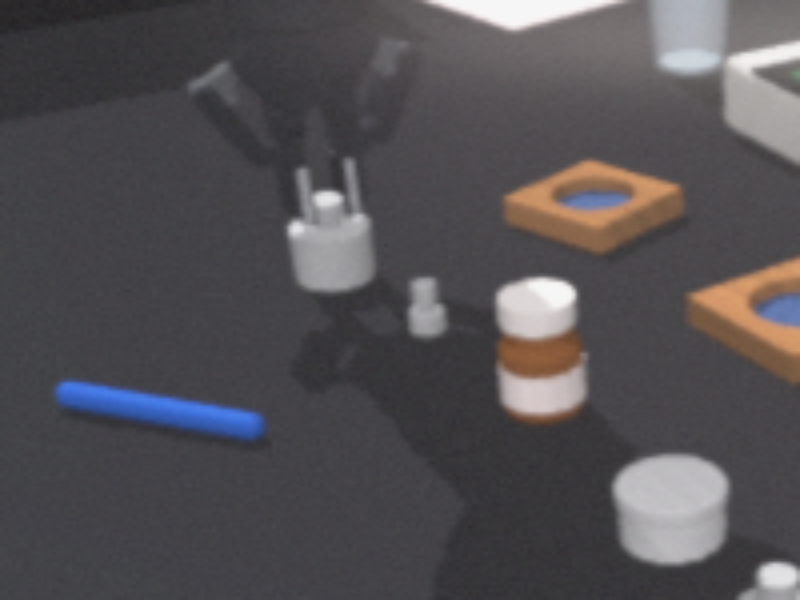

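The fingers straddle the knob at (330,205) in the crop, with the tips near the shoulder. They are pressing it lightly, about 5 N. Next is a trial lift.

```bash
python3 -m pendant '[[[0,0,-0.004],[0,0,0],-1],[[0,0,-0.008],[0,0,0],-1],[[0,0,-0.013],[0,0,0],-1],[[0,0,0],[0,0,0],-1],[[0,0,0],[0,0,0],-1]]' 80
python3 - <<'E'
from h import *
c=cap('side'); cv2.imwrite('pics/side3.png',cv2.resize(c['image'][120:240,160:320,::-1],None,fx=5,fy=5))
E
```

```text
time: 2.58
position: [0.4304, 0.2882, 0.1365]
eef_rot: [3.14, -0.001, 1.571]
contact_force: [-0.7, -0.4, -5.0]
width: 0.0181
finger_force: 78.5
```

View pics/side3.png

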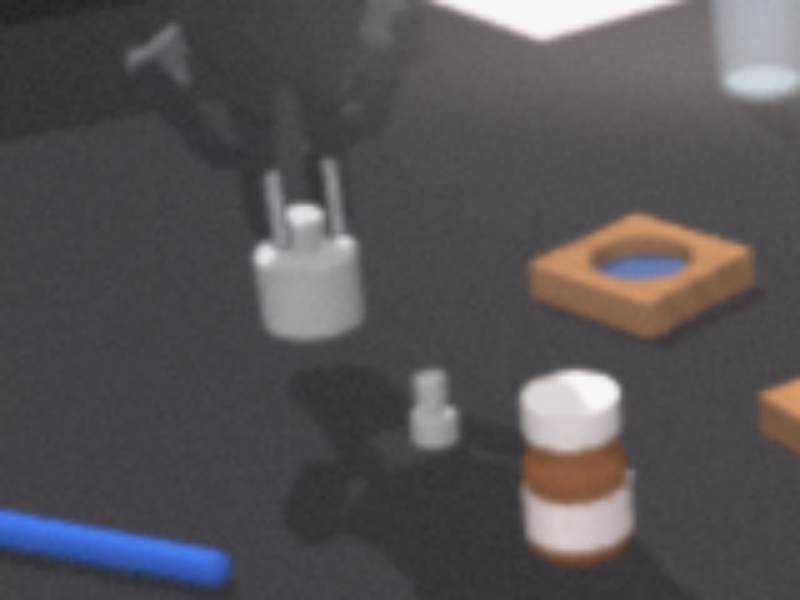

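Weight_500 hangs upright at (308,290) in the crop, clear of the bench and showing about 5 N. Next I'll carry it to case_500.

```bash
python3 -m pendant '[[[0,0,-0.03],[0,0,0],-1],[[-0.01,0.009,-0.01],[0,0,0],-1],[[-0.026,0.0235,0],[0,0,0],-1],[[-0.026,0.0235,0],[0,0,0],-1],[[-0.026,0.0235,0],[0,0,0],-1]]'
python3 -m pendant '[[[-0.026,0.0235,0],[0,0,0],-1],[[-0.026,0.0235,0],[0,0,0],-1],[[-0.026,0.0235,0],[0,0,0],-1],[[-0.026,0.0235,0],[0,0,0],-1],[[-0.0185,0.0145,0],[0,0,0],-1]]'
python3 -m pendant '[[[0,0,0],[0,0,0],-1],[[0,0,0],[0,0,0],-1],[[0,0,0],[0,0,0],-1]]'
python3 - <<'E'
from h import *
c=cap('wrist'); wells(c,150); cv2.imwrite('pics/wrist4.png',c['image'][:,:,::-1])
s=robot.read_state(); print(s['position'],s['contact_force'],s['width'])
E
```

```text
time: 3.05
position: [0.5097, 0.1992, 0.1755]
eef_rot: [-3.141, 0.0, 1.572]
contact_force: [-0.1, 1.3, -5.0]
width: 0.018
finger_force: 79.8
time: 3.47
position: [0.6201, 0.0748, 0.175]
eef_rot: [3.141, 0.001, 1.57]
contact_force: [0.3, -0.2, -3.8]
width: 0.0178
finger_force: 79.8
time: 3.72
position: [0.6166, 0.0776, 0.1747]
eef_rot: [-3.138, -0.0, 1.57]
contact_force: [-0.9, 0.4, -4.7]
width: 0.018
finger_force: 79.8
blue [323. 232.] bbox ctr [0.6185 0.0865] ext [0.0593 0.0423]
[0.61643032 0.0781328  0.17486297] [ 0.04722806  0.46346762 -5.05151376] 0.01786542489799436
```

View pics/wrist4.png

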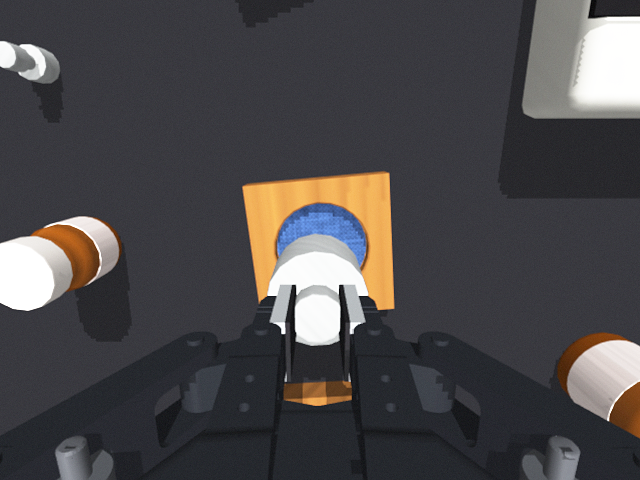

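Weight_500 is held upright at (318,280), above the case_500 well centred near column 321. Next I'll lower it.

```bash
python3 -m pendant '[[[0,0.001,0.025],[0,0,0],-1],[[0,0,0.018],[0,0,0],-1],[[0,0,0.007],[0,0,0],-1],[[0,0,0],[0,0,0],-1],[[0,0,0.002],[0,0,0],-1]]'
python3 -m pendant '[[[0,0,0.002],[0,0,0],-1],[[0,0,0],[0,0,0],-1]]'
python3 -m pendant '[[[0,0,0.001],[0,0,0],-1],[[0,0,0],[0,0,0],-1]]'
```

```text
time: 4.18
position: [0.6185, 0.0783, 0.1241]
eef_rot: [-3.141, -0.0, 1.572]
contact_force: [0.2, -0.1, -4.3]
width: 0.0176
finger_force: 79.8
time: 4.35
position: [0.6195, 0.0778, 0.1226]
eef_rot: [3.14, -0.0, 1.571]
contact_force: [0.1, -0.1, -5.2]
width: 0.0177
finger_force: 79.8
time: 4.52
position: [0.6193, 0.0775, 0.1215]
eef_rot: [3.141, -0.0, 1.571]
contact_force: [-0.5, 0.4, -5.3]
width: 0.0186
finger_force: 79.8
```

```bash
for i in 1 2; do :; done
python3 -m pendant '[[[0,0,0.001],[0,0,0],-1],[[0,0,0],[0,0,0],-1]]'
python3 -m pendant '[[[0,0,0.001],[0,0,0],-1],[[0,0,0],[0,0,0],-1]]'
```

```text
time: 4.68
position: [0.619, 0.0774, 0.12]
eef_rot: [3.141, -0.0, 1.571]
contact_force: [-0.1, -0.1, -5.0]
width: 0.0178
finger_force: 79.8
time: 4.85
position: [0.619, 0.0774, 0.1199]
eef_rot: [3.141, 0.0, 1.571]
contact_force: [-2.4, -0.3, 3.9]
width: 0.0179
finger_force: 80.8
```

```bash
python3 -m pendant '[[[0,0,0],[0,0,0],-0.3],[[0,0,0],[0,0,0],0.1],[[0,0,0],[0,0,0],0.1],[[0,0,-0.01],[0,0,0],0.1],[[0,0,-0.02],[0,0,0],0.1]]'
python3 -m pendant '[[[0,0,-0.035],[0,0,0],0.1],[[0,0,-0.035],[0,0,0],0.1],[[0,0,0],[0,0,0],0.1]]'
python3 - <<'E'
from h import *
c=cap('wrist'); wells(c,50); blobs(c); cv2.imwrite('pics/wrist5.png',c['image'][:,:,::-1])
c=cap('scene');W=cloud(c); P=W[200:265,380:450].reshape(-1,3); T=P[P[:,2]>.056]; print(T.min(0),T.max(0))
s=robot.read_state(); print(s['position'],s['contact_force'],s['width'])
E
```

```text
time: 5.27
position: [0.6175, 0.0774, 0.1475]
eef_rot: [-3.137, 0.0, 1.571]
contact_force: [0.3, -0.1, -0.3]
width: 0.047
finger_force: 0.0
time: 5.52
position: [0.623, 0.0777, 0.2267]
eef_rot: [3.129, -0.0, 1.571]
contact_force: [0.6, -0.2, 0.5]
width: 0.0474
finger_force: 0.0
blue [316. 384.] bbox ctr [ 0.624  -0.0689] ext [0.0408 0.0355]
blue [309. 217.] bbox ctr [0.6185 0.0851] ext [0.0591 0.0449]
blob [261.   7.] 816 ztop 0.0195 topctr [0.5879 0.2356] ext [0.036 0.011]
blob [558.  63.] 20352 ztop 0.0641 topctr [0.7827 0.1946] ext [0.088 0.064]
blob [66. 77.] 1053 ztop 0.0321 topctr [0.4462 0.1923] ext [0.014 0.014]
blob [309. 228.] 13066 ztop 0.0602 topctr [0.6189 0.0778] ext [0.021 0.021]
blob [ 88. 241.] 5256 ztop 0.0691 topctr [0.4584 0.0779] ext [0.039 0.038]
blob [567. 343.] 5931 ztop 0.0885 topctr [ 0.822  -0.0047] ext [0.039 0.024]
blob [316. 376.] 3882 ztop 0.0191 topctr [ 0.6236 -0.0583] ext [0.068 0.053]
blob [118. 408.] 195 ztop 0.0312 topctr [ 0.4506 -0.075 ] ext [0.017 0.022]
blob [138. 468.] 467 ztop 0.027 topctr [ 0.449 -0.153] ext [0.02  0.016]
[0.60844736 0.06474551 0.05601295] [0.62956484 0.08818349 0.06273597]
[0.62036282 0.07756698 0.2216514 ] [-0.09417136 -0.02429014 -0.70594317] 0.04668894752296826
```

View pics/wrist5.png

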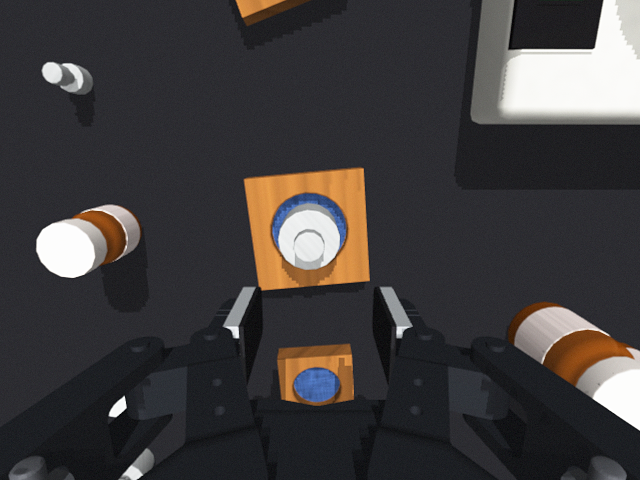

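Weight_500 stands upright in its well at (309,240): top at 0.060 m, within 1 mm of centre. Next is weight_200.

```bash
python3 -m pendant '[[[-0.03,-0.0222,0],[0,0,0],0.1],[[-0.03,-0.0222,0],[0,0,0],0.1],[[-0.03,-0.0222,0],[0,0,0],0.1],[[-0.03,-0.0222,0],[0,0,0],0.1],[[-0.03,-0.0222,0],[0,0,0],0.1]]'
python3 -m pendant '[[[-0.03,-0.0222,0],[0,0,0],0.1],[[-0.03,-0.0222,0],[0,0,0],0.1],[[-0.03,-0.0222,0],[0,0,0],0.1],[[0,0,0],[0,0,0],0.1],[[0,0,0],[0,0,0],0.1]]'
python3 - <<'E'
from h import *
c=cap('wrist'); blobs(c)
s=robot.read_state(); print(s['position'],s['contact_force'],s['width'])
E
```

```text
time: 6.03
position: [0.5059, -0.0732, 0.2178]
eef_rot: [-3.139, -0.001, 1.572]
contact_force: [0.6, 0.1, 0.8]
width: 0.0469
finger_force: 0.0
time: 6.45
position: [0.4397, -0.1635, 0.2181]
eef_rot: [-3.14, -0.001, 1.567]
contact_force: [0.6, 0.2, 0.5]
width: 0.0469
finger_force: 0.0
blob [576. 101.] 10291 ztop 0.0196 topctr [ 0.625  -0.0679] ext [0.072 0.07 ]
blob [335.  91.] 4738 ztop 0.0316 topctr [ 0.4513 -0.0618] ext [0.05  0.051]
blob [322. 232.] 1794 ztop 0.043 topctr [ 0.4422 -0.1614] ext [0.017 0.017]
blob [127. 268.] 7353 ztop 0.021 topctr [ 0.273  -0.1933] ext [0.15  0.096]
blob [365. 317.] 562 ztop 0.0386 topctr [ 0.4794 -0.2349] ext [0.006 0.014]
blob [542. 345.] 2083 ztop 0.0192 topctr [ 0.6248 -0.2694] ext [0.055 0.043]
blob [315. 369.] 1081 ztop 0.0388 topctr [ 0.4364 -0.2824] ext [0.015 0.016]
[ 0.44066062 -0.16265876  0.21825539] [-0.1886549   0.57476054  0.08368488] 0.04674622961527313
```

```bash
python3 -m pendant '[[[0.001,0.0015,0.035],[0,0,0],0.1],[[0,0,0.035],[0,0,0],0.1],[[0,0,0.025],[0,0,0],0.1],[[0,0,0.012],[0,0,0],0.1],[[0,0,0.004],[0,0,0],0.1]]' 70
python3 -m pendant '[[[0,0,0],[0,0,0],0.1],[[0,0,0],[0,0,0],0.1]]'
```

```text
time: 6.92
position: [0.4421, -0.1594, 0.1053]
eef_rot: [-3.137, -0.003, 1.573]
contact_force: [0.1, 0.1, -0.7]
width: 0.047
finger_force: 0.0
time: 7.08
position: [0.4436, -0.1609, 0.1081]
eef_rot: [3.141, -0.0, 1.572]
contact_force: [0.4, -0.5, 0.5]
width: 0.0472
finger_force: 0.0
```

```bash
python3 -m pendant '[[[0,-0.001,0.005],[0,0,0],0.1],[[0,0,0],[0,0,0],0.1],[[0,0,0],[0,0,0],0.1]]'
python3 -m pendant '[[[0,0,0],[0,0,0],-1],[[0,0,0],[0,0,0],-1],[[0,0,0],[0,0,0],-1],[[0,0,0],[0,0,0],-1]]'
python3 -m pendant '[[[0,0,-0.004],[0,0,0],-1],[[0,0,-0.012],[0,0,0],-1],[[0,0,-0.02],[0,0,0],-1],[[0,0,0],[0,0,0],-1],[[0,0,0],[0,0,0],-1]]'
```

```text
time: 7.33
position: [0.4421, -0.1615, 0.1034]
eef_rot: [3.141, 0.0, 1.571]
contact_force: [1.1, -0.3, 0.4]
width: 0.047
finger_force: 0.0
time: 7.67
position: [0.4423, -0.1617, 0.1035]
eef_rot: [3.141, 0.0, 1.571]
contact_force: [0.4, 0.7, 4.5]
width: 0.0142
finger_force: 68.3
time: 8.08
position: [0.4424, -0.1619, 0.1396]
eef_rot: [3.14, 0.001, 1.571]
contact_force: [0.1, 0.2, -2.4]
width: 0.0144
finger_force: 68.6
```

```bash
python3 -m pendant '[[[0,0,-0.03],[0,0,0],-1],[[0,0,-0.03],[0,0,0],-1],[[0.034,0.012,0],[0,0,0],-1],[[0.034,0.012,0],[0,0,0],-1],[[0.034,0.012,0],[0,0,0],-1]]'
python3 -m pendant '[[[0.034,0.012,0],[0,0,0],-1],[[0.034,0.012,0],[0,0,0],-1],[[0.034,0.012,0],[0,0,0],-1],[[0.034,0.012,0],[0,0,0],-1],[[0.034,0.012,0],[0,0,0],-1]]'
python3 -m pendant '[[[0.034,0.012,0],[0,0,0],-1],[[0.034,0.012,0],[0,0,0],-1],[[0.034,0.012,0],[0,0,0],-1],[[0.034,0.012,0],[0,0,0],-1],[[0.0325,0.0106,0],[0,0,0],-1]]'
python3 -m pendant '[[[0,0,0],[0,0,0],-1],[[0,0,0],[0,0,0],-1],[[0,0,0],[0,0,0],-1]]'
python3 - <<'E'
from h import *
c=cap('wrist'); wells(c,150); blobs(c)
s=robot.read_state(); print(s['position'],s['contact_force'],s['width'])
E
```

```text
time: 8.5
position: [0.4779, -0.0589, 0.1986]
eef_rot: [-3.142, -0.0, 1.568]
contact_force: [1.2, -0.1, -3.0]
width: 0.0143
finger_force: 69.0
time: 8.92
position: [0.5374, 0.1122, 0.1976]
eef_rot: [-3.14, 0.0, 1.571]
contact_force: [0.9, -0.2, -1.0]
width: 0.0142
finger_force: 69.0
time: 9.33
position: [0.5962, 0.2808, 0.1971]
eef_rot: [-3.14, 0.001, 1.571]
contact_force: [2.0, 0.5, -1.9]
width: 0.0143
finger_force: 69.0
time: 9.58
position: [0.5954, 0.2785, 0.1972]
eef_rot: [-3.139, 0.002, 1.572]
contact_force: [0.2, -1.2, -2.2]
width: 0.0141
finger_force: 69.0
blue [  4. 404.] bbox ctr [0.329  0.1348] ext [0.0126 0.024 ]
blue [320. 232.] bbox ctr [0.5968 0.2839] ext [0.0496 0.0401]
blob [579. 267.] 35030 ztop 0.0653 topctr [0.7759 0.2618] ext [0.075 0.188]
blob [322. 225.] 8780 ztop 0.0193 topctr [0.5967 0.2884] ext [0.099 0.082]
blob [128. 346.] 811 ztop 0.0317 topctr [0.4458 0.1926] ext [0.014 0.014]
[0.59539932 0.27796587 0.19752325] [ 0.23674412 -0.04217812 -1.80745073] 0.01449215714511314
```

```bash
python3 -m pendant '[[[0,0.0015,0.035],[0,0,0],-1],[[0,0,0.028],[0,0,0],-1],[[0,0,0.014],[0,0,0],-1],[[0,0,0.004],[0,0,0],-1],[[0,0,0],[0,0,0],-1]]'
python3 -m pendant '[[[0,0,0.001],[0,0,0],-1],[[0,0,0],[0,0,0],-1],[[0,0,0],[0,0,0],-1]]'
python3 -m pendant '[[[0,0,0.001],[0,0,0],-1],[[0,0,0],[0,0,0],-1]]'
python3 -m pendant '[[[0,0,0.001],[0,0,0],-1],[[0,0,0],[0,0,0],-1]]'
```

```text
time: 10.05
position: [0.5968, 0.2773, 0.1164]
eef_rot: [-3.138, 0.001, 1.569]
contact_force: [0.2, 0.7, -1.6]
width: 0.0142
finger_force: 69.0
time: 10.3
position: [0.5989, 0.2791, 0.1184]
eef_rot: [3.139, -0.001, 1.571]
contact_force: [-0.1, -0.7, -1.7]
width: 0.0144
finger_force: 69.0
time: 10.47
position: [0.5983, 0.2791, 0.1166]
eef_rot: [3.14, -0.0, 1.571]
contact_force: [0.6, 0.7, -2.2]
width: 0.0144
finger_force: 69.0
time: 10.63
position: [0.5979, 0.2791, 0.115]
eef_rot: [3.142, -0.0, 1.571]
contact_force: [0.4, -0.9, -1.2]
width: 0.0144
finger_force: 69.0
```

```bash
python3 -m pendant '[[[0,0,0.002],[0,0,0],-1],[[0,0,0],[0,0,0],-1],[[0,0,0],[0,0,0],-1]]'
python3 -m pendant '[[[0,0,0.001],[0,0,0],-1],[[0,0,0],[0,0,0],-1]]'
```

```text
time: 10.88
position: [0.5978, 0.279, 0.1126]
eef_rot: [-3.141, 0.0, 1.571]
contact_force: [0.7, 0.1, -1.9]
width: 0.0141
finger_force: 69.0
time: 11.05
position: [0.598, 0.279, 0.1117]
eef_rot: [-3.141, 0.0, 1.571]
contact_force: [0.3, 0.2, -1.9]
width: 0.0144
finger_force: 69.1
```

```bash
python3 -m pendant '[[[0,0,0.001],[0,0,0],-1],[[0,0,0],[0,0,0],-1]]'
python3 -m pendant '[[[0,0,0.0005],[0,0,0],-1],[[0,0,0],[0,0,0],-1]]'
```

```text
time: 11.22
position: [0.5982, 0.279, 0.1115]
eef_rot: [3.141, -0.0, 1.571]
contact_force: [-1.8, -0.6, 2.0]
width: 0.0142
finger_force: 69.6
time: 11.38
position: [0.5982, 0.279, 0.1115]
eef_rot: [3.141, -0.0, 1.571]
contact_force: [-1.3, -1.0, 7.3]
width: 0.0146
finger_force: 70.0
```

```bash
python3 -m pendant '[[[0,0,0],[0,0,0],-0.3],[[0,0,0],[0,0,0],0.1],[[0,0,0],[0,0,0],0.1],[[0,0,-0.01],[0,0,0],0.1],[[0,0,-0.02],[0,0,0],0.1]]'
python3 -m pendant '[[[0,0,-0.035],[0,0,0],0.1],[[0,0,-0.035],[0,0,0],0.1],[[0,0,0],[0,0,0],0.1]]'
python3 - <<'E'
from h import *
c=cap('wrist'); wells(c,50); blobs(c); cv2.imwrite('pics/wrist6.png',c['image'][:,:,::-1])
s=robot.read_state(); print(s['position'],s['contact_force'],s['width'])
E
```

```text
time: 11.8
position: [0.5963, 0.2784, 0.1385]
eef_rot: [-3.137, 0.002, 1.571]
contact_force: [0.2, 0.4, -0.1]
width: 0.0472
finger_force: 0.0
time: 12.05
position: [0.6018, 0.2804, 0.2184]
eef_rot: [3.13, -0.004, 1.571]
contact_force: [1.6, 1.1, 1.2]
width: 0.0465
finger_force: 0.0
blue [  6. 392.] bbox ctr [0.3267 0.1378] ext [0.018 0.028]
blue [308. 229.] bbox ctr [0.5971 0.2811] ext [0.0496 0.0466]
blob [568. 254.] 37264 ztop 0.0774 topctr [0.807 0.251] ext [0.027 0.084]
blob [308. 234.] 9911 ztop 0.0503 topctr [0.5982 0.2796] ext [0.017 0.017]
blob [129. 334.] 467 ztop 0.0318 topctr [0.4451 0.195 ] ext [0.012 0.01 ]
blob [  6. 395.] 259 ztop 0.0144 topctr [0.3256 0.1329] ext [0.008 0.018]
blob [338. 400.] 389 ztop 0.0142 topctr [0.6258 0.1253] ext [0.068 0.007]
blob [156. 452.] 1394 ztop 0.0616 topctr [0.4551 0.0949] ext [0.018 0.006]
[0.60072996 0.28001521 0.21561074] [ 0.47748383 -0.15675302 -0.60637504] 0.04696033494091917
```

View pics/wrist6.png

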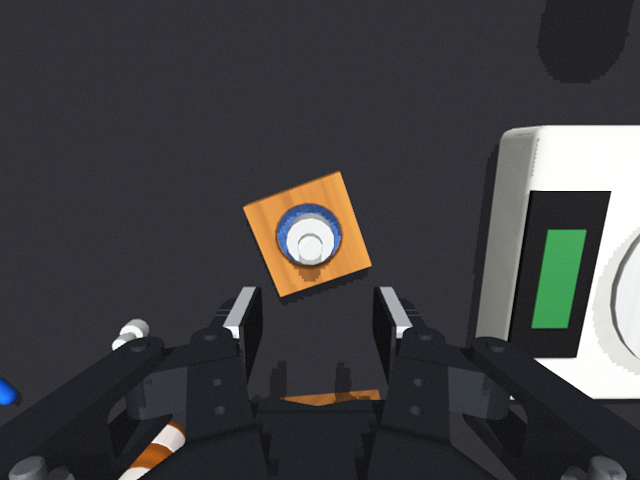

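Weight_200 stands in the case_200 well at (309,240): top at 0.050 m, within 2 mm of centre. Next is weight_100.

```bash
python3 -m pendant '[[[-0.035,-0.0101,0],[0,0,0],0.1],[[-0.035,-0.0101,0],[0,0,0],0.1],[[-0.035,-0.0101,0],[0,0,0],0.1],[[-0.035,-0.0101,0],[0,0,0],0.1],[[-0.035,-0.0101,0],[0,0,0],0.1]]'
python3 -m pendant '[[[-0.035,-0.0101,0],[0,0,0],0.1],[[-0.035,-0.0101,0],[0,0,0],0.1],[[-0.035,-0.0101,0],[0,0,0],0.1],[[-0.035,-0.0101,0],[0,0,0],0.1],[[-0.035,-0.0101,0],[0,0,0],0.1]]'
python3 -m pendant '[[[-0.035,-0.0101,0],[0,0,0],0.1],[[-0.035,-0.0101,0],[0,0,0],0.1],[[-0.035,-0.0101,0],[0,0,0],0.1],[[-0.035,-0.0101,0],[0,0,0],0.1],[[-0.035,-0.0101,0],[0,0,0],0.1]]'
python3 -m pendant '[[[-0.035,-0.0101,0],[0,0,0],0.1],[[0,0,0],[0,0,0],0.1],[[0,0,0],[0,0,0],0.1],[[0,0,0],[0,0,0],0.1]]'
python3 - <<'E'
from h import *
c=cap('wrist'); blobs(c)
s=robot.read_state(); print(s['position'],s['contact_force'],s['width'])
E
```

```text
time: 12.52
position: [0.5461, 0.1026, 0.2098]
eef_rot: [-3.14, 0.0, 1.571]
contact_force: [1.0, -1.5, -0.1]
width: 0.0473
finger_force: 0.0
time: 12.93
position: [0.4957, -0.0723, 0.2099]
eef_rot: [-3.14, -0.0, 1.571]
contact_force: [0.6, -0.6, -0.4]
width: 0.0468
finger_force: 0.0
time: 13.35
position: [0.4452, -0.2473, 0.21]
eef_rot: [-3.141, -0.001, 1.571]
contact_force: [0.4, -0.3, -0.9]
width: 0.0469
finger_force: 0.0
time: 13.68
position: [0.4358, -0.2804, 0.2098]
eef_rot: [-3.14, -0.002, 1.57]
contact_force: [-0.2, 0.7, 0.2]
width: 0.0468
finger_force: 0.0
blob [105. 113.] 11127 ztop 0.0211 topctr [ 0.2762 -0.1937] ext [0.143 0.096]
blob [384. 176.] 1253 ztop 0.0392 topctr [ 0.4839 -0.2345] ext [0.015 0.015]
blob [565. 231.] 5860 ztop 0.0193 topctr [ 0.624  -0.2766] ext [0.057 0.056]
blob [319. 240.] 1119 ztop 0.039 topctr [ 0.4363 -0.2822] ext [0.016 0.015]
blob [231. 258.] 1193 ztop 0.0391 topctr [ 0.3686 -0.2959] ext [0.015 0.015]
blob [369. 318.] 224 ztop 0.0212 topctr [ 0.4766 -0.3496] ext [0.007 0.022]
blob [463. 434.] 890 ztop 0.0313 topctr [ 0.5607 -0.4496] ext [0.031 0.037]
[ 0.43601546 -0.27979648  0.20988054] [-0.16525504  0.0356499   0.28309891] 0.04703811975106082
```

```bash
python3 -m pendant '[[[-0.002,0,0.035],[0,0,0],0.1],[[0,0,0.033],[0,0,0],0.1],[[0,0,0.025],[0,0,0],0.1],[[0,0,0.01],[0,0,0],0.1],[[0,0,0.003],[0,0,0],0.1]]' 60
python3 -m pendant '[[[0,0,0.0045],[0,0,0],0.1],[[0,0,0],[0,0,0],0.1],[[0,0,0],[0,0,0],0.1]]'
python3 -m pendant '[[[0,0,0],[0,0,0],0.1],[[0,0,0],[0,0,0],0.1]]'
```

```text
time: 14.15
position: [0.4356, -0.2807, 0.1025]
eef_rot: [-3.138, -0.003, 1.573]
contact_force: [-1.0, 0.2, 0.5]
width: 0.047
finger_force: 0.0
time: 14.4
position: [0.4372, -0.2833, 0.1009]
eef_rot: [3.14, 0.001, 1.571]
contact_force: [0.3, -0.4, 0.1]
width: 0.0468
finger_force: 0.0
time: 14.57
position: [0.4369, -0.2834, 0.1009]
eef_rot: [3.14, 0.001, 1.571]
contact_force: [-0.2, -0.4, 0.6]
width: 0.047
finger_force: 0.0
```

```bash
python3 -m pendant '[[[0,0,0.001],[0,0,0],-1],[[0,0,0],[0,0,0],-1],[[0,0,0],[0,0,0],-1],[[0,0,0],[0,0,0],-1],[[0,0,0],[0,0,0],-1]]'
python3 -m pendant '[[[0,0,-0.004],[0,0,0],-1],[[0,0,-0.012],[0,0,0],-1],[[0,0,-0.02],[0,0,0],-1],[[0,0,0],[0,0,0],-1],[[0,0,0],[0,0,0],-1]]'
```

```text
time: 14.98
position: [0.4365, -0.2832, 0.0993]
eef_rot: [3.141, 0.0, 1.571]
contact_force: [-0.7, 1.3, 5.5]
width: 0.0129
finger_force: 58.6
time: 15.4
position: [0.4368, -0.2835, 0.1356]
eef_rot: [3.14, 0.001, 1.571]
contact_force: [0.3, 0.8, -1.5]
width: 0.0128
finger_force: 58.8
```

```bash
python3 -m pendant '[[[0,0,-0.03],[0,0,0],-1],[[0,0,-0.03],[0,0,0],-1],[[0.027,0.0235,0],[0,0,0],-1],[[0.027,0.0235,0],[0,0,0],-1],[[0.027,0.0235,0],[0,0,0],-1]]'
python3 -m pendant '[[[0.027,0.0235,0],[0,0,0],-1],[[0.027,0.0235,0],[0,0,0],-1],[[0.027,0.0235,0],[0,0,0],-1],[[0.027,0.0235,0],[0,0,0],-1],[[0.0263,0.0228,0],[0,0,0],-1]]'
python3 -m pendant '[[[0,0,0],[0,0,0],-1],[[0,0,0],[0,0,0],-1],[[0,0,0],[0,0,0],-1]]'
python3 - <<'E'
from h import *
c=cap('wrist'); wells(c,150); cv2.imwrite('pics/wrist7.png',c['image'][:,:,::-1])
s=robot.read_state(); print(s['position'],s['contact_force'],s['width'])
E
```

```text
time: 15.82
position: [0.5072, -0.2015, 0.1947]
eef_rot: [-3.141, -0.0, 1.569]
contact_force: [0.2, -0.5, -0.8]
width: 0.0131
finger_force: 58.9
time: 16.23
position: [0.624, -0.0659, 0.1935]
eef_rot: [-3.14, -0.0, 1.571]
contact_force: [0.9, 0.1, -0.8]
width: 0.013
finger_force: 58.9
time: 16.48
position: [0.6226, -0.0676, 0.1936]
eef_rot: [-3.139, -0.0, 1.572]
contact_force: [0.1, 0.2, -1.4]
width: 0.0129
finger_force: 58.9
blue [321. 238.] bbox ctr [ 0.6243 -0.0659] ext [0.041  0.0361]
blue [312.  36.] bbox ctr [0.6186 0.0681] ext [0.0595 0.0368]
[ 0.62233686 -0.0681891   0.1938097 ] [-0.0671915   0.37640195 -0.55413312] 0.01284065252146552
```

View pics/wrist7.png

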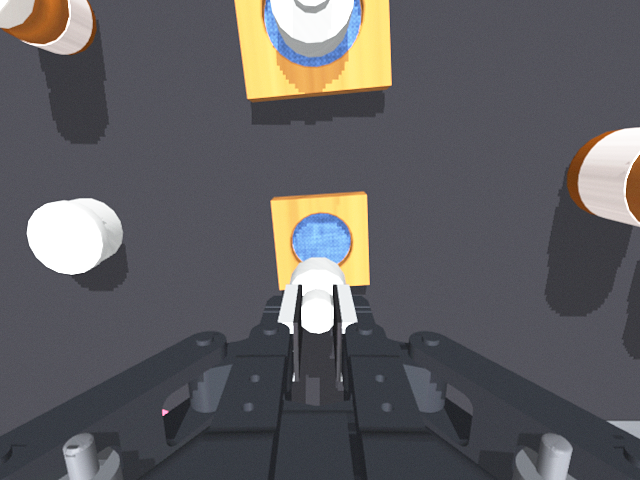

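Weight_100 is held at (318,295), just in front of the case_100 well at (321,240). Next I'll lower it.

```bash
python3 -m pendant '[[[0,0.0015,0.035],[0,0,0],-1],[[0,0,0.029],[0,0,0],-1],[[0,0,0.014],[0,0,0],-1],[[0,0,0.006],[0,0,0],-1],[[0,0,0],[0,0,0],-1]]'
python3 -m pendant '[[[0,0,0.001],[0,0,0],-1],[[0,0,0],[0,0,0],-1],[[0,0,0],[0,0,0],-1]]'
python3 -m pendant '[[[0,0,0.001],[0,0,0],-1],[[0,0,0],[0,0,0],-1]]'
```

```text
time: 16.95
position: [0.6232, -0.0686, 0.1092]
eef_rot: [-3.138, -0.001, 1.569]
contact_force: [-0.5, 0.2, -1.1]
width: 0.013
finger_force: 58.9
time: 17.2
position: [0.626, -0.0682, 0.1113]
eef_rot: [3.139, 0.001, 1.57]
contact_force: [0.3, 0.2, -0.6]
width: 0.013
finger_force: 58.9
time: 17.37
position: [0.6256, -0.0678, 0.1096]
eef_rot: [3.14, 0.0, 1.571]
contact_force: [-0.2, -0.8, -1.3]
width: 0.0128
finger_force: 58.9
```

```bash
python3 -m pendant '[[[0,-0.001,0.001],[0,0,0],-1],[[0,0,0],[0,0,0],-1]]'
python3 -m pendant '[[[0,0,0.001],[0,0,0],-1],[[0,0,0],[0,0,0],-1]]'
```

```text
time: 17.53
position: [0.624, -0.0676, 0.108]
eef_rot: [-3.141, -0.0, 1.571]
contact_force: [-0.1, 0.9, -0.3]
width: 0.0128
finger_force: 58.9
time: 17.7
position: [0.6242, -0.0676, 0.1073]
eef_rot: [3.142, -0.0, 1.571]
contact_force: [-0.7, 1.1, 4.5]
width: 0.0126
finger_force: 59.4
```

```bash
python3 -m pendant '[[[0,0,0],[0,0,0],-0.3],[[0,0,0],[0,0,0],0.1],[[0,0,0],[0,0,0],0.1],[[0,0,-0.01],[0,0,0],0.1],[[0,0,-0.02],[0,0,0],0.1]]'
python3 -m pendant '[[[0,0,-0.035],[0,0,0],0.1],[[0,0,-0.035],[0,0,0],0.1],[[0,0,0],[0,0,0],0.1]]'
python3 - <<'E'
from h import *
c=cap('wrist'); wells(c,50); blobs(c)
s=robot.read_state(); print(s['position'],s['contact_force'],s['width'])
E
python3 -m pendant '[[[0.029,-0.0199,0],[0,0,0],0.1],[[0.029,-0.0199,0],[0,0,0],0.1],[[0.029,-0.0199,0],[0,0,0],0.1],[[0.029,-0.0199,0],[0,0,0],0.1],[[0.029,-0.0199,0],[0,0,0],0.1]]'
python3 -m pendant '[[[0.029,-0.0199,0],[0,0,0],0.1],[[0.029,-0.0199,0],[0,0,0],0.1],[[0.029,-0.0199,0],[0,0,0],0.1],[[0.0285,-0.0196,0],[0,0,0],0.1],[[0,0,0],[0,0,0],0.1]]'
python3 -m pendant '[[[0,0,0],[0,0,0],0.1],[[0,0,0],[0,0,0],0.1]]'
python3 - <<'E'
from h import *
c=cap('wrist'); blobs(c)
s=robot.read_state(); print(s['position'],s['contact_force'],s['width'])
E
```

```text
time: 18.12
position: [0.6225, -0.0674, 0.1352]
eef_rot: [-3.137, -0.001, 1.571]
contact_force: [0.3, -0.4, -0.5]
width: 0.0473
finger_force: 0.0
time: 18.37
position: [0.6281, -0.0685, 0.2145]
eef_rot: [3.13, 0.003, 1.571]
contact_force: [0.9, -0.1, 1.0]
width: 0.0468
finger_force: 0.0
blue [310. 231.] bbox ctr [ 0.6243 -0.0674] ext [0.041  0.0396]
blue [302.  40.] bbox ctr [0.6187 0.071 ] ext [0.0592 0.0423]
blob [51. 25.] 4642 ztop 0.0687 topctr [0.4686 0.0655] ext [0.018 0.014]
blob [301.  47.] 13302 ztop 0.06 topctr [0.6189 0.071 ] ext [0.021 0.009]
blob [597. 177.] 8675 ztop 0.0869 topctr [ 0.8075 -0.0244] ext [0.012 0.03 ]
blob [310. 232.] 7396 ztop 0.0462 topctr [ 0.6238 -0.067 ] ext [0.015 0.015]
blob [ 78. 228.] 4644 ztop 0.0313 topctr [ 0.4517 -0.0614] ext [0.051 0.051]
blob [624. 409.] 738 ztop 0.0417 topctr [ 0.8931 -0.2246] ext [0.01  0.002]
blob [518. 410.] 220 ztop 0.0372 topctr [ 0.8039 -0.2246] ext [0.004 0.002]
blob [475. 447.] 1636 ztop 0.0882 topctr [ 0.7584 -0.2244] ext [0.017 0.003]
[ 0.62700803 -0.06831439  0.21188861] [-0.17843024 -0.73584278 -1.20192056] 0.0
[... 356 characters left out ...]
[-3.142, 0.0, 1.572]
contact_force: [0.0, -0.6, 0.4]
width: 0.0469
finger_force: 0.0
blob [538. 113.] 14691 ztop 0.0503 topctr [0.5975 0.2791] ext [0.018 0.017]
blob [117. 259.] 2883 ztop 0.0149 topctr [0.2904 0.1711] ext [0.076 0.095]
blob [318. 237.] 581 ztop 0.0322 topctr [0.4455 0.1928] ext [0.013 0.013]
blob [542. 339.] 4926 ztop 0.042 topctr [0.6275 0.0926] ext [0.024 0.016]
blob [333. 375.] 2766 ztop 0.0684 topctr [0.4568 0.0917] ext [0.031 0.011]
blob [517. 409.] 214 ztop 0.043 topctr [0.6015 0.0649] ext [0.01  0.013]
blob [502. 475.] 192 ztop 0.0163 topctr [ 0.6182 -0.0348] ext [0.017 0.004]
[0.44590581 0.19230673 0.20678594] [ 0.68858304 -0.38146884 -0.98555145] 0.04716606294379077
```

Weight_100 is in its well: top at 0.046 m, centred. The gripper is already over weight_50.

```bash
python3 -m pendant '[[[0,0,0.035],[0,0,0],0.1],[[0,0,0.035],[0,0,0],0.1],[[0,0,0.025],[0,0,0],0.1],[[0,0,0.011],[0,0,0],0.1],[[0,0,0.004],[0,0,0],0.1]]' 50
python3 -m pendant '[[[0,0,0.003],[0,0,0],0.1],[[0,0,0],[0,0,0],0.1],[[0,0,0],[0,0,0],0.1],[[0,0,0],[0,0,0],0.1]]'
```

```text
time: 19.88
position: [0.445, 0.1913, 0.0946]
eef_rot: [-3.138, 0.001, 1.569]
contact_force: [0.4, -0.4, 0.1]
width: 0.0468
finger_force: 0.0
time: 20.22
position: [0.4463, 0.1928, 0.0948]
eef_rot: [3.14, -0.001, 1.57]
contact_force: [-0.3, -0.4, 0.0]
width: 0.0466
finger_force: 0.0
```

```bash
python3 -m pendant '[[[0,-0.0005,0.002],[0,0,0],-1],[[0,0,0],[0,0,0],-1],[[0,0,0],[0,0,0],-1],[[0,0,0],[0,0,0],-1],[[0,0,0],[0,0,0],-1]]'
python3 -m pendant '[[[0,0,-0.004],[0,0,0],-1],[[0,0,-0.012],[0,0,0],-1],[[0,0,-0.02],[0,0,0],-1],[[0,0,0],[0,0,0],-1],[[0,0,0],[0,0,0],-1]]'
```

```text
time: 20.63
position: [0.4451, 0.1929, 0.0923]
eef_rot: [3.141, -0.0, 1.571]
contact_force: [-0.2, -0.7, 4.5]
width: 0.0108
finger_force: 48.9
time: 21.05
position: [0.4455, 0.193, 0.1286]
eef_rot: [3.14, -0.001, 1.571]
contact_force: [0.5, 0.7, -0.2]
width: 0.0109
finger_force: 48.9
```

```bash
python3 -m pendant '[[[0,0,-0.035],[0,0,0],-1],[[0,0,-0.03],[0,0,0],-1],[[-0.0336,0.0127,0],[0,0,0],-1],[[-0.0336,0.0127,0],[0,0,0],-1],[[-0.0336,0.0127,0],[0,0,0],-1]]'
python3 -m pendant '[[[-0.0336,0.0127,0],[0,0,0],-1],[[-0.0336,0.0127,0],[0,0,0],-1],[[-0.0336,0.0127,0],[0,0,0],-1],[[-0.0336,0.0127,0],[0,0,0],-1],[[-0.0336,0.0127,0],[0,0,0],-1]]'
python3 -m pendant '[[[-0.0336,0.0127,0],[0,0,0],-1],[[-0.0336,0.0127,0],[0,0,0],-1],[[-0.0336,0.0127,0],[0,0,0],-1],[[-0.0336,0.0127,0],[0,0,0],-1],[[-0.0336,0.0127,0],[0,0,0],-1]]'
python3 -m pendant '[[[-0.0336,0.0134,0],[0,0,0],-1],[[0,0,0],[0,0,0],-1],[[0,0,0],[0,0,0],-1],[[0,0,0],[0,0,0],-1]]'
python3 - <<'E'
from h import *
c=cap('wrist'); wells(c,150); cv2.imwrite('pics/wrist8.png',c['image'][:,:,::-1])
s=robot.read_state(); print(s['position'],s['contact_force'],s['width'])
E
```

```text
time: 21.47
position: [0.483, 0.0914, 0.1928]
eef_rot: [3.141, -0.0, 1.573]
contact_force: [0.2, 0.0, -0.4]
width: 0.0108
finger_force: 49.0
time: 21.88
position: [0.5462, -0.0777, 0.1917]
eef_rot: [-3.14, -0.001, 1.571]
contact_force: [0.2, 1.0, -0.8]
width: 0.0112
finger_force: 49.0
time: 22.3
position: [0.6097, -0.2455, 0.1913]
eef_rot: [-3.14, -0.001, 1.571]
contact_force: [1.2, 0.3, -0.3]
width: 0.0113
finger_force: 49.0
time: 22.63
position: [0.6224, -0.277, 0.1913]
eef_rot: [-3.139, -0.002, 1.57]
contact_force: [0.6, -0.6, -1.2]
width: 0.0111
finger_force: 49.0
blue [320. 240.] bbox ctr [ 0.6238 -0.2762] ext [0.0327 0.0322]
[ 0.62229876 -0.27635799  0.1915712 ] [-0.44482016  0.48458765 -1.30067929] 0.010973474449898012
```

View pics/wrist8.png

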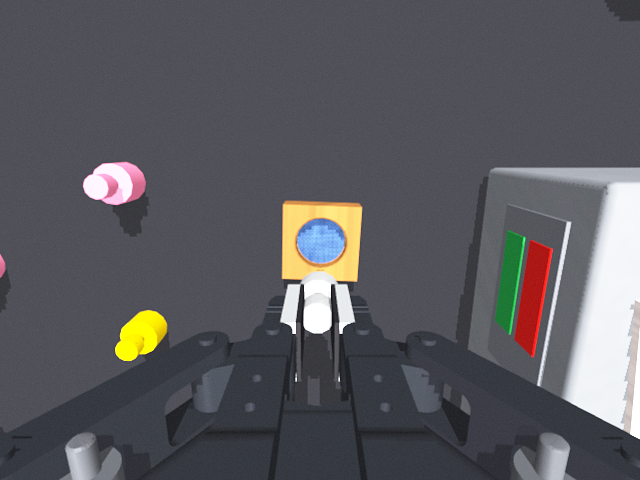

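Weight_50 is held at (318,300), lined up with the case_50 well at (320,240). The grey box at the right stays clear.

```bash
python3 -m pendant '[[[0,0.0005,0.035],[0,0,0],-1],[[0,0,0.03],[0,0,0],-1],[[0,0,0.015],[0,0,0],-1],[[0,0,0.006],[0,0,0],-1],[[0,0,0],[0,0,0],-1]]'
python3 -m pendant '[[[0,0,0.001],[0,0,0],-1],[[0,0,0],[0,0,0],-1],[[0,0,0],[0,0,0],-1]]'
python3 -m pendant '[[[0,0,0.001],[0,0,0],-1],[[0,0,0],[0,0,0],-1]]'
```

```text
time: 23.1
position: [0.6224, -0.2756, 0.105]
eef_rot: [-3.138, -0.002, 1.572]
contact_force: [-0.2, 0.5, -0.7]
width: 0.0112
finger_force: 49.0
time: 23.35
position: [0.6248, -0.2778, 0.1075]
eef_rot: [3.139, 0.001, 1.571]
contact_force: [0.1, -0.6, 0.2]
width: 0.0113
finger_force: 49.0
time: 23.52
position: [0.6242, -0.2778, 0.1057]
eef_rot: [3.14, 0.001, 1.571]
contact_force: [0.2, 0.0, -0.9]
width: 0.0112
finger_force: 49.0
```

```bash
python3 -m pendant '[[[0,0,0.002],[0,0,0],-1],[[0,0,0],[0,0,0],-1]]'
python3 -m pendant '[[[0,0,0.001],[0,0,0],-1],[[0,0,0],[0,0,0],-1]]'
python3 -m pendant '[[[0,0,0.001],[0,0,0],-1],[[0,0,0],[0,0,0],-1]]'
```

```text
time: 23.68
position: [0.6238, -0.2776, 0.1028]
eef_rot: [-3.142, 0.0, 1.571]
contact_force: [-0.2, -0.2, -0.6]
width: 0.011
finger_force: 49.0
time: 23.85
position: [0.6237, -0.2776, 0.1016]
eef_rot: [-3.141, -0.0, 1.571]
contact_force: [0.2, -0.4, -0.5]
width: 0.011
finger_force: 49.0
time: 24.02
position: [0.6238, -0.2776, 0.1006]
eef_rot: [-3.141, -0.0, 1.571]
contact_force: [0.5, -0.1, -1.7]
width: 0.0109
finger_force: 49.0
```

```bash
python3 -m pendant '[[[0,0,0.0008],[0,0,0],-1],[[0,0,0],[0,0,0],-1],[[0,0,0],[0,0,0],-1]]'
```

```text
time: 24.27
position: [0.624, -0.2776, 0.1004]
eef_rot: [3.141, 0.0, 1.571]
contact_force: [-0.0, -0.4, 2.4]
width: 0.011
finger_force: 49.3
```

Contact is made, so I'll release, back off and check everything.

```bash
python3 -m pendant '[[[0,0,0],[0,0,0],-0.3],[[0,0,0],[0,0,0],0.1],[[0,0,0],[0,0,0],0.1],[[0,0,-0.01],[0,0,0],0.1],[[0,0,-0.02],[0,0,0],0.1]]'
python3 -m pendant '[[[0,0,-0.035],[0,0,0],0.1],[[0,0,-0.035],[0,0,0],0.1],[[0,0,-0.03],[0,0,0],0.1],[[0,0,0],[0,0,0],0.1],[[0,0,0],[0,0,0],0.1]]'
python3 - <<'E'
from h import *
c=cap('wrist'); wells(c,50); blobs(c)
c=cap('side'); cv2.imwrite('pics/side9.png',c['image'][:,:,::-1])
c=cap('scene'); blobs(c,.004)
E
```

```text
time: 24.68
position: [0.6222, -0.2767, 0.1281]
eef_rot: [-3.137, -0.003, 1.571]
contact_force: [-0.4, -0.9, 0.2]
width: 0.0469
finger_force: 0.0
time: 25.1
position: [0.6252, -0.2783, 0.2334]
eef_rot: [3.137, 0.003, 1.571]
contact_force: [0.1, 0.8, -0.3]
width: 0.047
finger_force: 0.0
blue [314. 225.] bbox ctr [ 0.6235 -0.2756] ext [0.0327 0.0316]
blob [137. 175.] 1317 ztop 0.039 topctr [ 0.4847 -0.2343] ext [0.016 0.015]
blob [483. 242.] 9214 ztop 0.089 topctr [ 0.7753 -0.2804] ext [0.079 0.112]
blob [315. 226.] 4413 ztop 0.0392 topctr [ 0.6243 -0.278 ] ext [0.013 0.013]
blob [ 15. 250.] 995 ztop 0.031 topctr [ 0.3747 -0.297 ] ext [0.005 0.012]
blob [158. 310.] 1129 ztop 0.0389 topctr [ 0.4873 -0.3491] ext [0.016 0.016]
blob [255. 393.] 186 ztop 0.0275 topctr [ 0.5669 -0.4332] ext [0.007 0.004]
blob [465. 430.] 366 ztop 0.0896 topctr [ 0.7397 -0.4225] ext [0.001 0.02 ]
blob [390.  46.] 1383 ztop 0.088 topctr [-0.1329  1.6517] ext [0.405 0.028]
blob [587.  64.] 1706 ztop 0.0885 topctr [0.7579 1.6531] ext [0.28  0.025]
blob [23. 90.] 1274 ztop 0.0881 topctr [-0.9439  0.2901] ext [0.0
[... 528 characters left out ...]
0.021 0.022]
blob [300. 261.] 316 ztop 0.0318 topctr [ 0.4635 -0.0663] ext [0.029 0.034]
blob [164. 273.] 1633 ztop 0.0216 topctr [ 0.2754 -0.1942] ext [0.148 0.093]
blob [386. 298.] 1662 ztop 0.0463 topctr [ 0.625  -0.0691] ext [0.014 0.015]
blob [538. 315.] 2502 ztop 0.0881 topctr [ 0.8307 -0.0342] ext [0.051 0.024]
blob [151. 328.] 484 ztop 0.0395 topctr [ 0.3703 -0.2972] ext [0.015 0.014]
blob [593. 355.] 3180 ztop 0.088 topctr [ 0.8993 -0.0728] ext [0.051 0.029]
blob [244. 330.] 462 ztop 0.0394 topctr [ 0.4849 -0.2351] ext [0.017 0.016]
blob [314. 399.] 2237 ztop 0.0393 topctr [ 0.6253 -0.2785] ext [0.014 0.014]
blob [185. 392.] 645 ztop 0.0393 topctr [ 0.489  -0.3498] ext [0.016 0.015]
```

View pics/side9.png

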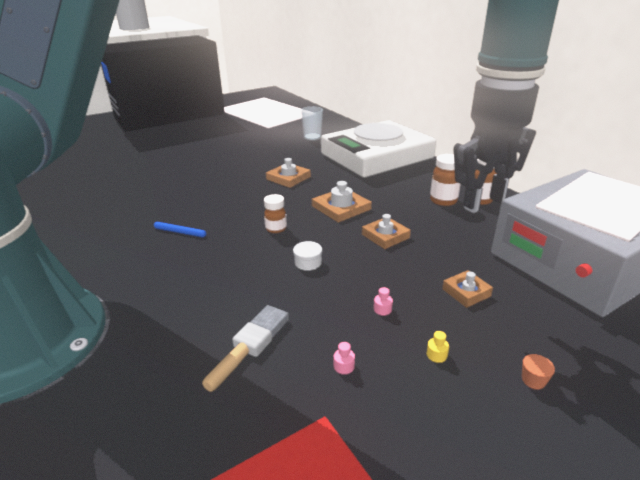

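The side view shows all four weights upright in their cases, at (289,170), (342,197), (386,228) and (468,285). The tin, jar and look-alikes are unmoved, and the gripper is clear.

```bash
python3 -c "
from workcell import robot
print(robot.finish_job())"
```

```text
the job is handed in; nothing more can be done
None
```

All four check weights were set down upright in their own cases, largest to smallest, with the tin, jar and look-alikes left where they stood; the job was handed in at about 25 s of robot time, but no verdict came back.

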